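# Vent the vacuum cover and tip out the casting

### The job

Release the vacuum by turning the vent tap on the clear cover clockwise to its stop, and only then lift the cover off and set it down gently, rim down, in the middle of the flat cork mat. Using its bar handle, tip the pan to the long 50 degree mark and hold it there for about two seconds so that the casting slides out into the cork-lined tray; never tip it past 65 degrees. Return the pan fully level, leave the tap open, and do not knock or move the things around.

Things in the scene. Friction and masses are not known exactly. Their poses are not given: they have to be found in the camera images.
- stand: grey fixed stand (base 200 x 250 mm, two cheeks at its far side to 85 mm height) that carries the tipping pan. Origin: centre of its underside on the table; its +x points from the robot's side (bar handle) towards the hinge and the tray, its yaw varies. A look-only scale on its +y side has a tick each 10 degrees, the long one at 50.
- pan (a joint): tilt of the aluminium pan about its far lip, rad: 0 = level on its rest, grows as the bar side rises (50 degrees = 0.873), stop at 1.3. Friction (about 0.6 N m) slows it; with the casting inside it may need up to about 10 N upwards at the bar, and empty it may sink slowly or stay when let go. Pan: plate 180 x 220 mm (stand x -90 to +90), top 70 mm above the table when level; fences 22 mm high on three sides, open at the far lip, where the casting slides out.
- pan_bar (a point): middle of the pan's bar handle: a round dark steel bar of 16 mm diameter, 134 mm long (arms join it 55 mm either side of the middle, clear between), parallel to the hinge (stand y), 55 mm clear of the pan's near edge on the robot's side, 80 mm above the table when level. Moves with the pan, in an arc about pan_lip: 235 mm from it horizontally and 10 mm above it when level. Can turn in the fingers. Axes are the pan's (x from bar to lip, z up when level).
- pan_lip (a point): middle of the pan's far lip, on the hinge axis (the axis runs along stand y), 90 mm ahead of the stand's origin, 70 mm above the table
- cover: clear plastic box-shaped vacuum cover, open below, 150 (its x) x 200 (its y) mm outside, 75 mm tall to its flat top, 5 mm walls, 0.6 kg (varies) with its tap. Origin: centre of its rim plane, z up. It starts on the pan, over the fences and the casting, 5 mm play; must be raised at least 45 mm straight up to clear them.
- cover_handle (a point): centre of the cover's black handle bar, 90 mm long along the cover's x, 16 mm wide (y), 18 mm tall, its centre 40 mm above the cover's flat top (115 mm above the rim plane), 12 mm to the cover's -y of its middle; free beneath between two posts
- tap (a joint): angle of the vent tap on the cover, rad: starts at 0 to 0.25 (closed), grows clockwise as seen from above, stop at 1.4; open above 1.15. Friction 0.05 N m, stays where left.
- tap_grip (a point): centre of the tap's flat steel wing: 62 mm long, 14 mm thick, 30 mm tall (15 mm above and below this point), 35 mm above the cover's flat top, 65 mm to the cover's +y of its middle. The point's x axis runs along the wing; at tap = 0 that is the cover's x.
- casting: plaster dome, 80 mm diameter, 38 mm tall, 0.2 kg, flat side down in the pan, under the cover. Origin: centre of the flat side; z up through the dome
- tray: fixed wooden tray 170 (x) x 240 (y) mm with cork floor 12 mm above the table, just beyond the pan's lip, walls 35 mm (near), 60 mm (sides), 75 mm (far). Origin: centre of its underside, axes as the stand's
- mat: flat fixed cork mat 190 (x) x 230 (y) x 6 mm on the table, left or right of the stand. Origin: centre of its underside
- sorter: fixed grey tray with 12 compartments holding small pieces, 200 x 240 x 45 mm, on the other side of the stand from the mat; a bystander
- brush: wooden brush 180 mm long lying flat; loose bystander, origin at its underside's centre (its middle, about)
- can: steel can, 72 mm diameter, 90 mm tall; loose bystander, origin at its underside's centre
- jar: amber glass jar, 76 mm diameter, 85 mm tall; loose bystander, origin at its underside's centre
- tape: cardboard ring (roll) 90 mm diameter, 30 mm tall; loose bystander, origin at its underside's centre
- block: dark wooden block 90 x 60 x 50 mm; loose bystander, origin at its underside's centre

How it is judged:
By the outcome, as a careful person would: the job done as asked, in the order asked, and still so for the second after the job is handed in, with the robot touching nothing.
It also fails if it takes over 72 s, if anything falls off the work surface, if the arm or the gripper's body presses on something with over 40 N, if the wrist force passes 120 N, or if a joint passes its speed limit or range.

### The arm

A 6-joint arm with a two-finger parallel gripper is mounted at the origin on the work surface. World frame = base frame: x ahead of the robot, y to its left, z up, the work surface at z = 0. Lengths are in mm, angles in rad, forces in N, time in s.
With the tool pointing down it reaches from about 225 to 875 mm from the base axis. Payload 3.4 kg.
Tool frame: the origin (TCP) lies midway between the tips of the shut fingers; the grasp point (between the pads) lies 19 mm behind it; z points along the fingers, y is the direction in which the jaws open and shut (so a half turn about z gives the same grasp; the last joint's range is limited). The gripper opens to 85 mm and grips with 20 to 120 N. Pads are 22 mm wide; open, the fingers measure 114 mm over their backs; the gripper's body (76 mm by 85 mm) begins 54 mm behind the grasp point. The pads swing forward as they close: fully open they stand 13 mm farther back than shut.
Start: joints at [-0.121, 0.276, 1.505, -0, 1.361, -0.121], TCP at [575.033, -0.009, 231.328] pointing down, gripper open.
Joint ranges: [-2.89, 2.89], [-0.75, 2.08], [0.22, 2.7], [-1.18, 4.32], [0.11, 2.71], [-2.7, 2.7]. Speed limits (rad/s): [2.57, 2.57, 3.14, 3.14, 3.14, 3.14].

### API

Orientations are given as a 3x3 rotation matrix whose columns are the frame's x, y, z axes.
In Python, from cell import telemetry, vision, robot gives the robot as it stands.
- The arm moves only by the tool arm_command, never from a script. Its argument "series" is a list of rows, each an object of numbers: "tx", "ty", "tz": the shift along the tool's x, y, z in mm; "ax", "ay", "az": the turn, a rotation vector about the tool's x, y, z in degrees; "gripper": the closure, from 0 (fully open) to 1 (shut). A call has 1 to 8 rows; each row is the pose to reach, as a shift and turn from the pose commanded when the call began, along the tool's axes at that moment; what a row does not reach only later rows make up. A row lasts 1/8 s, in which the tool goes at most 62.5 mm and 10.7 degrees, less where a joint would pass 70% of its speed; a pose out of reach is approached as far as the arm can. A call with a gripper value outside its range is refused whole. The fingers move at their own pace and stop on an object; "grip_force" is the grip in N (left out, the last holds). Time passes only in rows, so rows that repeat a pose let the fingers close. It gives the time, the measured TCP pose, the force and the opening at its end, in the units of the state.
- telemetry.state(): the state, without advancing time (a new reading comes with each control period).
- vision.get_image(name): name is "scene" or "side" or "wrist"; returns the picture (400x640x3 uint8, red, green, blue); there is no depth.
- vision.camera_info(name): a dict with "camera_matrix" (3x3 intrinsics, pixels), "T" (4x4, takes a point from camera to world coordinates); the wrist camera has in their place "tool_from_camera" (4x4, takes a point from camera to tool coordinates, whose origin is the TCP and whose axes are the flange's). Camera axes: x right, y up, looking along -z (the intrinsics and any distortion apply to the point x, -y, -z); pixel columns grow to the right and rows downward; lengths in mm; the calibration is good to about 2 mm. A picture is of the moment at which its call begins: read the wrist's pose just before it. camera_info takes no time and is no camera call.
- robot.job_done(): hands the job in, once; it reports no verdict.
The state is a dict: "t": time; "joints": joint angles; "dq": joint speeds; "effort": joint torques, N m; "tool_pos": TCP position; "tool_rot": TCP orientation; "force": force on the tool from outside, world axes, zero at the start; "moment": the same for the moment, N m; "gripper_width": finger opening in mm.
Only numpy, scipy, OpenCV 4.12 (cv2) and the standard library are available. Lean on these libraries where they do the work, as an engineer would, in place of code of your own. Each camera call takes 0.05 s, during which the arm holds its last target. There are 200 camera calls.

## Working session

There is one attempt and no reset: what is moved stays moved. The work goes in short steps, Python scripts to look and compute and a tool call to move; the robot and the scene stay as the last step left them, time stands still between calls to the robot, and variables do not carry over. Pictures are saved under pics/ and viewed, about 8 in all and at most 12, crops included, and the job is handed in when it is done.

Besides the shell and the picture viewer there is one more tool, called after "Request:" by a JSON object that holds its "api" and its "payload", one argument or row to a line. arm_command: Moves the arm, as the interface text tells. Its arguments: {"type":"object","properties":{"series":{"type":"array","items":{"type":"object","properties":{"tx":{"type":"number"},"ty":{"type":"number"},"tz":{"type":"number"},"ax":{"type":"number"},"ay":{"type":"number"},"az":{"type":"number"},"gripper":{"type":"number"}}}},"grip_force":{"type":"number"}},"required":["series"]}

```bash
mkdir -p pics
cat > h.py <<'E'
import numpy as np, cv2
from cell import telemetry, vision, robot
def grab(n,f):
    s=telemetry.state(); im=vision.get_image(n); cv2.imwrite('pics/'+f,im[:,:,::-1]); return s,im
def cam(n,s=None):
    i=vision.camera_info(n); K=np.array(i['camera_matrix'])
    if 'T' in i: T=np.array(i['T'])
    else:
        W=np.eye(4); W[:3,:3]=np.array(s['tool_rot']); W[:3,3]=s['tool_pos']; T=W@np.array(i['tool_from_camera'])
    d=np.array(i.get('distortion',i.get('dist_coeffs',np.zeros(5))),float)
    return K,T,d
def ray(n,uv,s=None):
    K,T,d=cam(n,s); p=cv2.undistortPoints(np.array([[uv]],float),K,d)[0,0]
    r=T[:3,:3]@np.array([p[0],-p[1],-1]); return T[:3,3],r
def onz(n,uv,z,s=None):
    o,r=ray(n,uv,s); return o+r*(z-o[2])/r[2]
def proj(n,P,s=None):
    K,T,d=cam(n,s); q=np.linalg.inv(T)@np.append(P,1); 
    return cv2.projectPoints(np.array([[q[0],-q[1],-q[2]]]),np.zeros(3),np.zeros(3),K,d)[0][0,0]
def tri(a,b):
    (o1,r1),(o2,r2)=a,b; A=np.stack([r1,-r2],1); t=np.linalg.lstsq(A,o2-o1,rcond=None)[0]
    p,q=o1+r1*t[0],o2+r2*t[1]; return (p+q)/2,np.linalg.norm(p-q)
E
python3 - <<'E'
from h import *
for n in('scene','side','wrist'):
    s,_=grab(n,n+'0.png'); i=vision.camera_info(n); print({k:np.round(v,3).tolist() if not isinstance(v,str) else v for k,v in i.items()})
print(s)
E
```

```text
{'camera_matrix': [[428.155, 0.0, 325.788], [0.0, 428.155, 200.182], [0.0, 0.0, 1.0]], 'T': [[0.22, -0.82, 0.529, 1195.372], [0.975, 0.179, -0.129, -142.847], [0.011, 0.544, 0.839, 1171.754], [0.0, 0.0, 0.0, 1.0]]}
{'camera_matrix': [[466.587, 0.0, 321.699], [0.0, 466.587, 201.109], [0.0, 0.0, 1.0]], 'T': [[0.769, 0.459, -0.444, 11.44], [-0.639, 0.565, -0.523, -631.001], [0.01, 0.686, 0.728, 987.781], [0.0, 0.0, 0.0, 1.0]]}
{'camera_matrix': [[276.274, 0.0, 324.769], [0.0, 276.274, 197.46], [0.0, 0.0, 1.0]], 'tool_from_camera': [[0.001, 0.958, 0.286, 71.633], [1.0, -0.001, 0.0, -0.636], [0.0, 0.286, -0.958, -143.41], [0.0, 0.0, 0.0, 1.0]]}
{'t': 0.1, 'joints': array([-1.20977597e-01,  2.76549283e-01,  1.50596602e+00,  3.15625462e-06,
        1.36074215e+00, -1.21004023e-01]), 'dq': array([-1.06857162e-03, -2.41179825e-03, -3.59908218e-03, -5.86543803e-04,
       -8.30176308e-05,  8.99391926e-04]), 'effort': array([ 1.55745878e-03, -4.17697620e+01, -2.46405226e+01, -1.74112388e-04,
        5.80947395e-03,  2.85749664e-07]), 'tool_pos': array([5.74536871e+02, 6.49293655e-02, 2.30532381e+02]), 'tool_rot': array([[-2.55968981e-05,  9.99998635e-01, -1.65225094e-03],
       [ 9.99999979e-01,  2.59339523e-05,  2.03975844e-04],
       [ 2.04018415e-04, -1.65224569e-03, -9.99998614e-01]]), 'force': array([-0.78107276,  0.03059733, -0.38649369]), 'moment': array([0.03896755, 0.00838545, 0.01992071]), 'gripper_width': 85.01306039457666}
```

View pics/scene0.png

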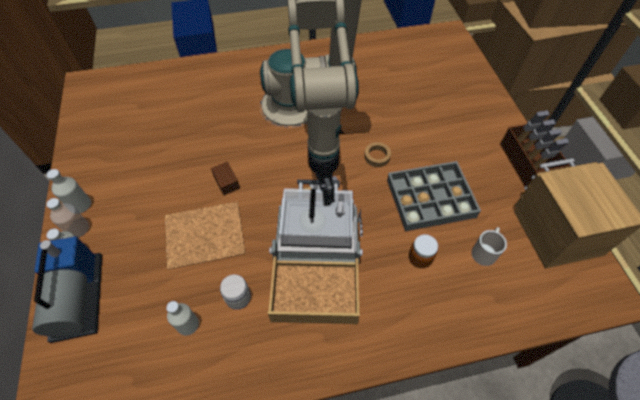

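View pics/side0.png

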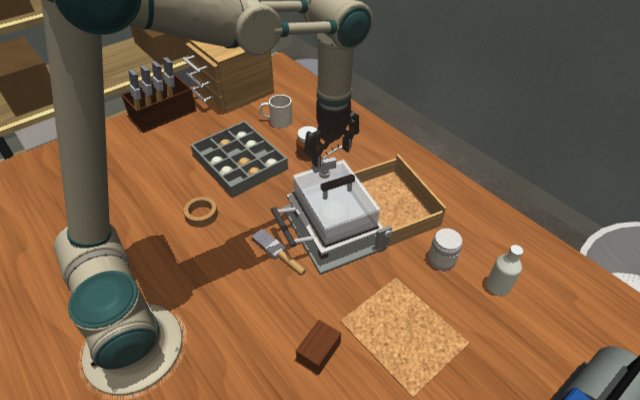

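View pics/wrist0.png

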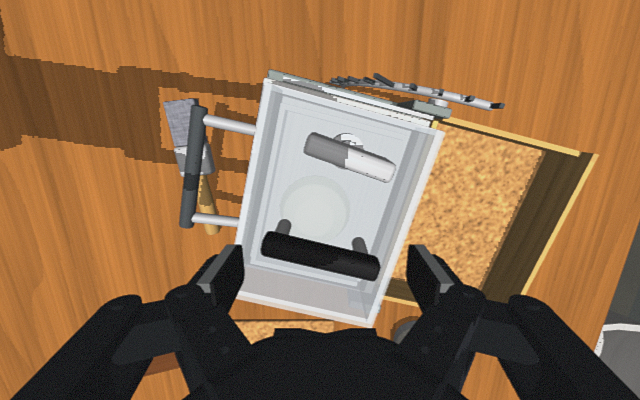

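The wrist view shows the cover with its black handle at about (320,256), the tap wing at about (350,158), the bar handle at x≈192 and the brush lying below the bar. The mat is on the −y side and the tray lies towards +x.

Run:
```python
from h import *
im=cv2.imread('pics/wrist0.png'); s=telemetry.state()
g=im.max(2)
def rect(m,x0,y0,x1,y1):
    M=np.zeros_like(g); M[y0:y1,x0:x1]=m[y0:y1,x0:x1]*255
    n,l,st,c=cv2.connectedComponentsWithStats(M); k=1+st[1:,4].argmax()
    r=cv2.minAreaRect(np.argwhere(l==k)[:,::-1].astype(np.float32)); return r,cv2.boxPoints(r)
for name,box,z,th in(('handle',(250,222,390,285),194,45),('bar',(170,95,212,235),88,75)):
    r,b=rect((g<th),*box); P=np.array([onz('wrist',p,z,s)for p in b]); print(name,np.round(r[0]),np.round(r[1]),np.round(b).tolist()); print(np.round(P,0).tolist(), np.round(onz('wrist',r[0],z,s),1))
    e=[P[1]-P[0],P[2]-P[1]]; e=max(e,key=np.linalg.norm); print(' len',np.linalg.norm(e),'ang',np.degrees(np.arctan2(e[1],e[0])))
for uv in[(305,138),(395,170),(391,181),(350,157)]: print('wing',np.round(onz('wrist',uv,195,s),1))
c=cv2.imread('pics/scene0.png'); 
hsv=cv2.cvtColor(c,cv2.COLOR_BGR2HSV)
# mat corners from scene
m=[(164,213),(240,204),(244,257),(169,267)]
for uv in m: print('mat',np.round(onz('scene',uv,6),1))
sd=[(398,279),(467,342),(416,390),(342,322)]
for uv in sd: print('mat side',np.round(onz('side',uv,6),1))
big=cv2.resize(im[110:300,150:450],None,fx=2.6,fy=2.6,interpolation=cv2.INTER_CUBIC); cv2.imwrite('pics/w0c.png',big)
```

```text
handle [321. 255.] [119.  25.] [[260.0, 254.0], [266.0, 229.0], [381.0, 257.0], [375.0, 282.0]]
[[527.0, -25.0, 194.0], [532.0, -5.0, 194.0], [615.0, -27.0, 194.0], [612.0, -48.0, 194.0]] [570.9 -25.9 194. ]
 len 85.65582356665074 ang -14.664058255876219
bar [194. 169.] [16. 99.] [[178.0, 216.0], [193.0, 119.0], [209.0, 121.0], [194.0, 219.0]]
[[412.0, -35.0, 88.0], [442.0, 68.0, 88.0], [458.0, 66.0, 88.0], [429.0, -38.0, 88.0]] [436.1  17.6  88. ]
 len 107.86730670851536 ang 73.39668486536964
wing [561.3  57.7 195. ]
wing [620.   37.2 195. ]
wing [617.9  29.8 195. ]
wing [590.2  45.7 195. ]
mat [ 398.3 -475.3    6. ]
mat [ 415.9 -236.8    6. ]
mat [ 605.4 -246.6    6. ]
mat [ 590.3 -464.9    6. ]
mat side [ 586.9 -252.6    6. ]
mat side [ 585.2 -469.4    6. ]
mat side [ 415.7 -469.5    6. ]
mat side [ 399.8 -252.8    6. ]
```

View pics/w0c.png

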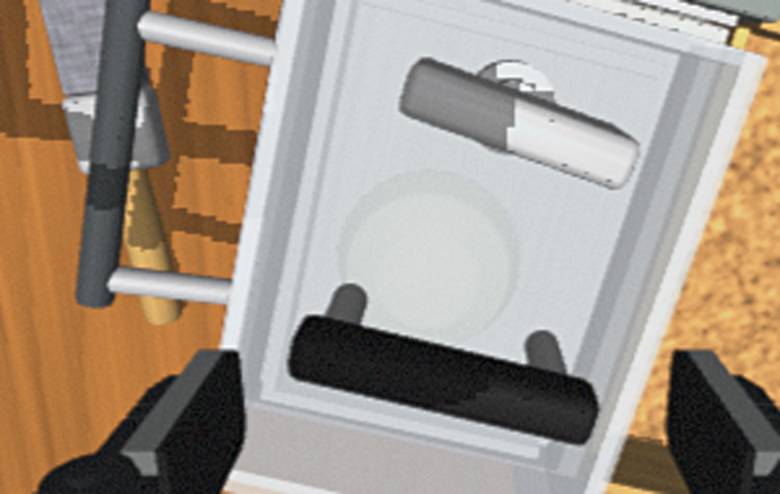

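The crop shows the wing centred at about crop (520,125), at roughly −20° in world yaw, and the handle at about −14.7°. The handle-based prediction of the tap, (590,47), agrees with the wing ray at (590,46). I'll move above the tap next.

Request:
{"api": "arm_command", "payload": {
  "series": [
    {"tx":12,"ty":4,"az":-10,"gripper":0.4},
    {"tx":24,"ty":8,"az":-20,"gripper":0.4},
    {"tx":36,"ty":12,"az":-30,"gripper":0.4},
    {"tx":46,"ty":15,"az":-40,"gripper":0.4},
    {"tx":46,"ty":15,"az":-50,"gripper":0.4},
    {"tx":46,"ty":15,"az":-60,"gripper":0.4},
    {"tx":46,"ty":15,"az":-70,"tz":10,"gripper":0.4},
    {"tx":46,"ty":15,"az":-70,"tz":20,"gripper":0.4}
  ],
  "grip_force": 40
}}

```text
invalid input
```

Run:
```python
from h import *
s,im=grab('wrist','w1.png'); print(s['tool_pos'],s['tool_rot'],s['gripper_width'],s['t'])
np.save('s1.npy',s,allow_pickle=True)
print(proj('wrist',np.array([590,46,195.]),s))
```

```text
[5.74624264e+02 2.96721882e-02 2.30653193e+02] [[-1.87291206e-05  9.99999079e-01 -1.35685114e-03]
 [ 9.99999990e-01  1.89179523e-05  1.39156295e-04]
 [ 1.39181835e-04 -1.35684852e-03 -9.99999070e-01]] 85.37013167368904 0.15
[349.64254579 156.46468131]
```

View pics/w1.png

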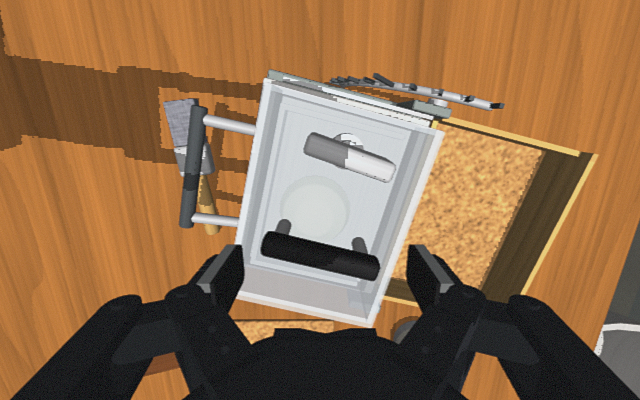

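That call was refused and the view hasn't changed. I'll retry with every field filled in.

Request:
{"api": "arm_command", "payload": {
  "series": [
    {"tx":12,"ty":4,"tz":0,"ax":0,"ay":0,"az":-10,"gripper":0.4},
    {"tx":24,"ty":8,"tz":0,"ax":0,"ay":0,"az":-20,"gripper":0.4},
    {"tx":36,"ty":12,"tz":0,"ax":0,"ay":0,"az":-30,"gripper":0.4},
    {"tx":46,"ty":15,"tz":0,"ax":0,"ay":0,"az":-40,"gripper":0.4},
    {"tx":46,"ty":15,"tz":0,"ax":0,"ay":0,"az":-50,"gripper":0.4},
    {"tx":46,"ty":15,"tz":0,"ax":0,"ay":0,"az":-60,"gripper":0.4},
    {"tx":46,"ty":15,"tz":10,"ax":0,"ay":0,"az":-70,"gripper":0.4},
    {"tx":46,"ty":15,"tz":20,"ax":0,"ay":0,"az":-70,"gripper":0.4}
  ],
  "grip_force": 40
}}

```text
t: 1.2
tool_pos: [589.9, 46.0, 210.8]
tool_rot: [[-0.939, 0.344, -0.0], [0.344, 0.939, 0.0], [0.0, -0.0, -1.0]]
force: [-1.3, -0.2, 0.9]
gripper_width: 51.1
```

Run:
```python
from h import *
s,im=grab('wrist','w2.png'); np.save('s2.npy',s,allow_pickle=True)
print(proj('wrist',np.array([590,46,195.]),s))
```

```text
[326.50970656 236.52646178]
```

View pics/w2.png

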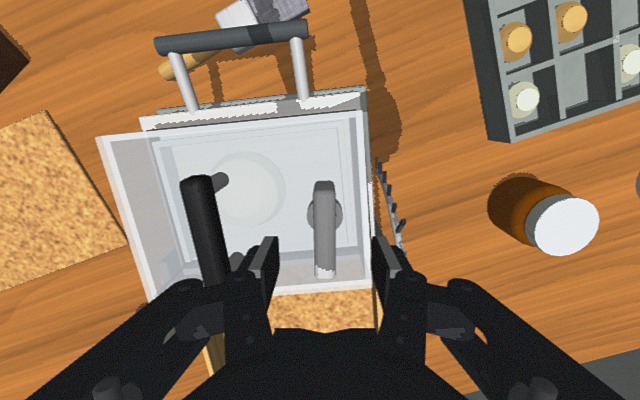

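The wing is centred between the pads (x≈324 against about 325 for the pad midpoint) and square to them. I'll descend and grip.

Request:
{"api": "arm_command", "payload": {
  "series": [
    {"tx":0,"ty":0,"tz":14,"ax":0,"ay":0,"az":0,"gripper":0.4},
    {"tx":0,"ty":0,"tz":28,"ax":0,"ay":0,"az":0,"gripper":0.4},
    {"tx":0,"ty":0,"tz":40,"ax":0,"ay":0,"az":0,"gripper":0.4},
    {"tx":0,"ty":0,"tz":49,"ax":0,"ay":0,"az":0,"gripper":0.4},
    {"tx":0,"ty":0,"tz":49,"ax":0,"ay":0,"az":0,"gripper":0.6},
    {"tx":0,"ty":0,"tz":49,"ax":0,"ay":0,"az":0,"gripper":1},
    {"tx":0,"ty":0,"tz":49,"ax":0,"ay":0,"az":0,"gripper":1},
    {"tx":0,"ty":0,"tz":49,"ax":0,"ay":0,"az":0,"gripper":1}
  ],
  "grip_force": 40
}}

```text
t: 2.25
tool_pos: [590.3, 45.8, 162.9]
tool_rot: [[-0.94, 0.342, 0.001], [0.342, 0.94, -0.0], [-0.001, -0.0, -1.0]]
force: [0.5, -1.1, 1.0]
gripper_width: 13.7
```

Request:
{"api": "arm_command", "payload": {
  "series": [
    {"tx":0,"ty":0,"tz":0,"ax":0,"ay":0,"az":8,"gripper":1},
    {"tx":0,"ty":0,"tz":0,"ax":0,"ay":0,"az":16,"gripper":1},
    {"tx":0,"ty":0,"tz":0,"ax":0,"ay":0,"az":24,"gripper":1},
    {"tx":0,"ty":0,"tz":0,"ax":0,"ay":0,"az":32,"gripper":1},
    {"tx":0,"ty":0,"tz":0,"ax":0,"ay":0,"az":40,"gripper":1},
    {"tx":0,"ty":0,"tz":0,"ax":0,"ay":0,"az":48,"gripper":1},
    {"tx":0,"ty":0,"tz":0,"ax":0,"ay":0,"az":56,"gripper":1},
    {"tx":0,"ty":0,"tz":0,"ax":0,"ay":0,"az":63,"gripper":1}
  ]
}}

```text
t: 3.25
tool_pos: [590.9, 46.3, 162.9]
tool_rot: [[-0.118, 0.993, 0.002], [0.993, 0.118, 0.001], [0.0, 0.002, -1.0]]
force: [0.5, -0.2, 0.6]
gripper_width: 13.5
```

```bash
python3 -c "
from h import *
s=telemetry.state();print(s['moment'],s['force'],s['gripper_width'])"
```

```text
[-0.03641728 -0.10706733  0.04809125] [ 0.53361304 -0.1771823   0.64939868] 13.458869591461038
```

Request:
{"api": "arm_command", "payload": {
  "series": [
    {"tx":0,"ty":0,"tz":0,"ax":0,"ay":0,"az":3,"gripper":1},
    {"tx":0,"ty":0,"tz":0,"ax":0,"ay":0,"az":6,"gripper":1},
    {"tx":0,"ty":0,"tz":0,"ax":0,"ay":0,"az":8,"gripper":1},
    {"tx":0,"ty":0,"tz":0,"ax":0,"ay":0,"az":10,"gripper":1}
  ]
}}

```text
t: 3.75
tool_pos: [591.0, 46.3, 162.9]
tool_rot: [[0.054, 0.999, 0.003], [0.999, -0.054, 0.001], [0.001, 0.003, -1.0]]
force: [2.1, 0.3, 0.3]
gripper_width: 13.8
```

```bash
python3 -c "
from h import *
s=telemetry.state();print(s['moment'],s['force'],s['gripper_width'],np.degrees(np.arctan2(s['tool_rot'][1][1],s['tool_rot'][0][1])))"
```

```text
[ 0.1643954  -0.36357447 -0.03049307] [2.07549209 0.29700296 0.29558646] 13.78521836970151 -3.097394091391312
```

Request:
{"api": "arm_command", "payload": {
  "series": [
    {"tx":0,"ty":0,"tz":0,"ax":0,"ay":0,"az":1,"gripper":1},
    {"tx":0,"ty":0,"tz":0,"ax":0,"ay":0,"az":2,"gripper":1},
    {"tx":0,"ty":0,"tz":0,"ax":0,"ay":0,"az":3,"gripper":1}
  ]
}}

```text
t: 4.12
tool_pos: [591.0, 46.2, 162.8]
tool_rot: [[0.106, 0.994, 0.002], [0.994, -0.106, 0.0], [0.001, 0.002, -1.0]]
force: [4.5, 2.2, 2.8]
gripper_width: 13.8
```

```bash
python3 -c "
from h import *
s=telemetry.state();print(s['moment'],s['force'],s['gripper_width'],np.degrees(np.arctan2(s['tool_rot'][1][1],s['tool_rot'][0][1])))"
```

```text
[ 0.30816521 -0.58633455  0.10270087] [4.52553328 2.2483108  2.79098375] 13.794473421695985 -6.056428636732763
```

Request:
{"api": "arm_command", "payload": {
  "series": [
    {"tx":0,"ty":0,"tz":0,"ax":0,"ay":0,"az":1,"gripper":1},
    {"tx":0,"ty":0,"tz":0,"ax":0,"ay":0,"az":2,"gripper":1}
  ]
}}

```text
t: 4.38
tool_pos: [590.5, 45.8, 162.8]
tool_rot: [[0.139, 0.99, 0.001], [0.99, -0.139, -0.001], [-0.0, 0.001, -1.0]]
force: [3.3, -0.2, 5.5]
gripper_width: 13.9
```

```bash
python3 -c "
from h import *
s=telemetry.state();print(s['moment'],s['force'],s['gripper_width'],np.degrees(np.arctan2(s['tool_rot'][1][1],s['tool_rot'][0][1])))"
```

```text
[ 0.06696462 -0.53970491  0.51436439] [ 3.30131644 -0.15505248  5.45890215] 13.880969595612006 -8.001264993442659
```

The moment about z jumped to 0.5 N m at about −8°, so the tap is at its stop. Now I'll relax, release and rise, then go over the handle.

Request:
{"api": "arm_command", "payload": {
  "series": [
    {"tx":0,"ty":0,"tz":0,"ax":0,"ay":0,"az":-1,"gripper":1},
    {"tx":0,"ty":0,"tz":0,"ax":0,"ay":0,"az":-1,"gripper":0.6},
    {"tx":0,"ty":0,"tz":0,"ax":0,"ay":0,"az":-1,"gripper":0.5},
    {"tx":0,"ty":0,"tz":0,"ax":0,"ay":0,"az":-1,"gripper":0.5},
    {"tx":0,"ty":0,"tz":-15,"ax":0,"ay":0,"az":-1,"gripper":0.5},
    {"tx":0,"ty":0,"tz":-35,"ax":0,"ay":0,"az":-1,"gripper":0.5},
    {"tx":0,"ty":0,"tz":-50,"ax":0,"ay":0,"az":-2,"gripper":0.5},
    {"tx":-5,"ty":0,"tz":-55,"ax":0,"ay":0,"az":-5,"gripper":0.5}
  ]
}}

```text
t: 5.38
tool_pos: [590.0, 41.2, 219.4]
tool_rot: [[0.05, 0.999, 0.003], [0.999, -0.05, -0.0], [0.0, 0.003, -1.0]]
force: [-0.7, 0.6, 0.3]
gripper_width: 42.9
```

Run:
```python
from h import *
s=telemetry.state(); R=np.array(s['tool_rot']);print(s['tool_pos'],s['gripper_width'],np.degrees(np.arctan2(R[1,1],R[0,1])))
print('to handle',R.T@(np.array([570.7,-28.3,s['tool_pos'][2]])-s['tool_pos']))
s,im=grab('wrist','w3.png'); np.save('s3.npy',s,allow_pickle=True)
```

```text
[590.01674291  41.18560777 219.4374366 ] 42.93405536883348 -2.8550141207465907
to handle [-7.03614994e+01 -1.58317073e+01 -5.18847259e-02]
```

View pics/w3.png

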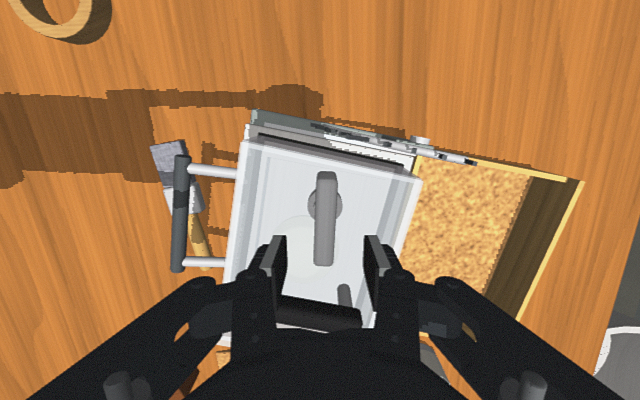

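The wing now runs along image-vertical, turned by about 80°. The handle is below it at about (320,310).

Request:
{"api": "arm_command", "payload": {
  "series": [
    {"tx":-10,"ty":-2,"tz":0,"ax":0,"ay":0,"az":-10,"gripper":0.57},
    {"tx":-24,"ty":-5,"tz":0,"ax":0,"ay":0,"az":-20,"gripper":0.57},
    {"tx":-38,"ty":-8,"tz":0,"ax":0,"ay":0,"az":-30,"gripper":0.57},
    {"tx":-52,"ty":-11,"tz":0,"ax":0,"ay":0,"az":-40,"gripper":0.57},
    {"tx":-62,"ty":-14,"tz":0,"ax":0,"ay":0,"az":-50,"gripper":0.57},
    {"tx":-70,"ty":-16,"tz":0,"ax":0,"ay":0,"az":-60,"gripper":0.57},
    {"tx":-70.4,"ty":-16,"tz":0,"ax":0,"ay":0,"az":-70,"gripper":0.57},
    {"tx":-70.4,"ty":-16,"tz":4,"ax":0,"ay":0,"az":-78,"gripper":0.57}
  ]
}}

```text
t: 6.42
tool_pos: [569.8, -28.6, 213.9]
tool_rot: [[-0.967, 0.255, 0.001], [0.255, 0.967, -0.0], [-0.001, 0.0, -1.0]]
force: [-0.4, -0.4, 0.7]
gripper_width: 36.4
```

Run:
```python
from h import *
s,im=grab('wrist','w4.png'); np.save('s4.npy',s,allow_pickle=True); R=np.array(s['tool_rot'])
print(s['tool_pos'],s['gripper_width'],np.degrees(np.arctan2(R[1,1],R[0,1])))
s2,_=grab('scene','sc4.png'); grab('side','sd4.png')
# mat: cork-coloured blob, scene & side
for n,f,box in(('scene','sc4.png',(150,195,255,275)),('side','sd4.png',(335,270,475,395))):
    c=cv2.imread('pics/'+f); h=cv2.cvtColor(c,cv2.COLOR_BGR2HSV).astype(int)
    x0,y0,x1,y1=box
    a,b=(c[235,200],c[200,150]) if n=='scene' else (c[330,400],c[300,470]); print(n,h[235,200],h[200,150]) 
    bl=cv2.medianBlur(c,5); g=cv2.GaussianBlur(cv2.cvtColor(c,cv2.COLOR_BGR2LAB),(0,0),1.5).astype(float)
    m=np.zeros(g.shape[:2],np.uint8); L=g[y0:y1,x0:x1]
    p=g[230:240,190:220].mean((0,1)) if n=='scene' else g[320:340,390:415].mean((0,1))
    q=np.concatenate([g[y0:y0+4,x0:x1].reshape(-1,3)]).mean(0)
    m[y0:y1,x0:x1]=255*(np.linalg.norm(L-p,axis=2)<np.linalg.norm(L-q,axis=2)); m=cv2.morphologyEx(m,cv2.MORPH_OPEN,np.ones((5,5)))
    cs=max(cv2.findContours(m,0,1)[0],key=cv2.contourArea)[:,0].astype(float)
    W=np.array([onz(n,u,6)[:2] for u in cs],np.float32); print(n,p,q,cv2.minAreaRect(W))
```

```text
[569.79924479 -28.61165062 213.92950385] 36.384969964153655 75.23519502528997
scene [ 15 124 175] [ 13 161 146]
scene [147.24666667 140.07666667 157.99666667] [115.43333333 144.09285714 158.34761905] ((496.63922119140625, -358.6405334472656), (189.74339294433594, 226.91787719726562), 1.0290088653564453)
side [ 13 161 174] [ 13 162 181]
side [172.262 141.62  164.402] [128.775      146.86607143 161.6       ] ((494.2267761230469, -359.3846435546875), (189.98936462402344, 230.75753784179688), 0.26164722442626953)
```

View pics/w4.png

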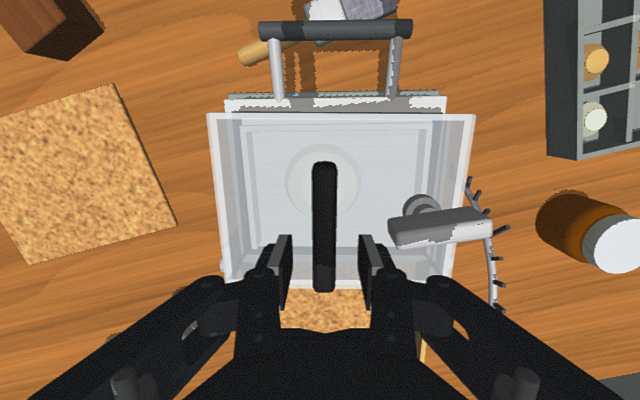

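The handle is centred (x≈324) and square between the pads, and the wing end at x≈390 is clear of the right finger. The mat measures 190×230 mm at (495,−359), with yaw about 0.6°, so both views agree. Descending and gripping.

Request:
{"api": "arm_command", "payload": {
  "series": [
    {"tx":0,"ty":0,"tz":14,"ax":0,"ay":0,"az":0,"gripper":0.57},
    {"tx":0,"ty":0,"tz":28,"ax":0,"ay":0,"az":0,"gripper":0.57},
    {"tx":0,"ty":0,"tz":42,"ax":0,"ay":0,"az":0,"gripper":0.57},
    {"tx":0,"ty":0,"tz":50,"ax":0,"ay":0,"az":0,"gripper":0.57},
    {"tx":0,"ty":0,"tz":50,"ax":0,"ay":0,"az":0,"gripper":0.7},
    {"tx":0,"ty":0,"tz":50,"ax":0,"ay":0,"az":0,"gripper":1},
    {"tx":0,"ty":0,"tz":50,"ax":0,"ay":0,"az":0,"gripper":1},
    {"tx":0,"ty":0,"tz":50,"ax":0,"ay":0,"az":0,"gripper":1}
  ],
  "grip_force": 90
}}

```text
t: 7.58
tool_pos: [569.8, -28.6, 163.5]
tool_rot: [[-0.966, 0.259, 0.001], [0.259, 0.966, -0.0], [-0.001, -0.0, -1.0]]
force: [0.5, -0.4, -2.0]
gripper_width: 14.4
```

Request:
{"api": "arm_command", "payload": {
  "series": [
    {"tx":0,"ty":0,"tz":-2,"ax":0,"ay":0,"az":0,"gripper":1},
    {"tx":0,"ty":0,"tz":-6,"ax":0,"ay":0,"az":0,"gripper":1},
    {"tx":0,"ty":0,"tz":-12,"ax":0,"ay":0,"az":0,"gripper":1},
    {"tx":0,"ty":0,"tz":-20,"ax":0,"ay":0,"az":0,"gripper":1}
  ]
}}

```text
t: 8.07
tool_pos: [569.6, -28.4, 183.7]
tool_rot: [[-0.966, 0.259, -0.0], [0.259, 0.966, 0.0], [0.0, 0.0, -1.0]]
force: [0.4, -0.5, -4.9]
gripper_width: 14.6
```

```bash
python3 -c "
from h import *
s=telemetry.state();print(s['moment'],s['force'],s['gripper_width'],s['tool_pos'])"
```

```text
[-0.09781987 -0.01553009  0.01739232] [ 0.4355265  -0.47599785 -4.8903495 ] 14.628822237311294 [569.55987373 -28.36469681 183.68796897]
```

Request:
{"api": "arm_command", "payload": {
  "series": [
    {"tx":0,"ty":0,"tz":-12,"ax":0,"ay":0,"az":0,"gripper":1},
    {"tx":0,"ty":0,"tz":-26,"ax":0,"ay":0,"az":0,"gripper":1},
    {"tx":0,"ty":0,"tz":-40,"ax":0,"ay":0,"az":0,"gripper":1},
    {"tx":0,"ty":0,"tz":-54,"ax":0,"ay":0,"az":0,"gripper":1},
    {"tx":0,"ty":0,"tz":-64,"ax":0,"ay":0,"az":0,"gripper":1},
    {"tx":0,"ty":0,"tz":-70,"ax":0,"ay":0,"az":0,"gripper":1}
  ]
}}

```text
t: 8.82
tool_pos: [569.8, -28.5, 254.1]
tool_rot: [[-0.966, 0.259, 0.001], [0.259, 0.966, -0.0], [-0.001, 0.0, -1.0]]
force: [0.1, 0.3, -5.7]
gripper_width: 14.5
```

Run:
```python
from h import *
s4=np.load('s4.npy',allow_pickle=True).item()
e=[onz('wrist',(324,v),194,s4) for v in(162.5,291)]; print('handle ends',e,(e[0]+e[1])/2,np.linalg.norm(e[0]-e[1]))
s=telemetry.state();print(s['tool_pos'],s['force'])
R=np.array(s['tool_rot']); print('to mat',R.T@(np.array([495.5,-371.,s['tool_pos'][2]])-s['tool_pos']), np.degrees(np.arctan2(R[1,1],R[0,1])))
```

```text
handle ends [array([524.87632117, -18.40575209, 194.        ]), array([610.58533215, -40.93974271, 194.        ])] [567.73082666 -29.6727474  194.        ] 88.62175408698647
[569.8230271  -28.47939429 254.12654668] [ 0.1070019   0.29056799 -5.69944183]
to mat [-1.68916571e+01 -3.50084203e+02 -1.60876329e-02] 74.99487517684643
```

Request:
{"api": "arm_command", "payload": {
  "series": [
    {"tx":-1,"ty":-14,"tz":0,"ax":0,"ay":0,"az":-1,"gripper":1},
    {"tx":-2,"ty":-45,"tz":0,"ax":0,"ay":0,"az":-3,"gripper":1},
    {"tx":-5,"ty":-95,"tz":0,"ax":0,"ay":0,"az":-5,"gripper":1},
    {"tx":-8,"ty":-150,"tz":0,"ax":0,"ay":0,"az":-7,"gripper":1},
    {"tx":-11,"ty":-207,"tz":0,"ax":0,"ay":0,"az":-10,"gripper":1},
    {"tx":-14,"ty":-262,"tz":0,"ax":0,"ay":0,"az":-12,"gripper":1},
    {"tx":-17,"ty":-312,"tz":0,"ax":0,"ay":0,"az":-14,"gripper":1},
    {"tx":-18,"ty":-340,"tz":0,"ax":0,"ay":0,"az":-15.5,"gripper":1}
  ]
}}

```text
t: 9.82
tool_pos: [498.2, -364.3, 252.8]
tool_rot: [[-1.0, -0.007, -0.001], [-0.007, 1.0, -0.0], [0.001, -0.0, -1.0]]
force: [0.5, 0.9, -4.9]
gripper_width: 14.7
```

Run:
```python
from h import *
s=telemetry.state();print(s['tool_pos'],s['force'])
R=np.array(s['tool_rot']); print('to mat',R.T@(np.array([497,-371.,s['tool_pos'][2]])-s['tool_pos']), np.degrees(np.arctan2(R[1,1],R[0,1])))
```

```text
[ 498.16426751 -364.34571455  252.79566331] [ 0.50259777  0.91095398 -4.92294383]
to mat [ 1.21319536e+00 -6.64553804e+00  3.85329423e-03] 90.42157968582148
```

Request:
{"api": "arm_command", "payload": {
  "series": [
    {"tx":1,"ty":-5,"tz":15,"ax":0,"ay":0,"az":0,"gripper":1},
    {"tx":2,"ty":-9,"tz":40,"ax":0,"ay":0,"az":0,"gripper":1},
    {"tx":2,"ty":-9.5,"tz":70,"ax":0,"ay":0,"az":0,"gripper":1},
    {"tx":2,"ty":-9.5,"tz":95,"ax":0,"ay":0,"az":0,"gripper":1},
    {"tx":2,"ty":-9.5,"tz":115,"ax":0,"ay":0,"az":0,"gripper":1},
    {"tx":2,"ty":-9.5,"tz":125,"ax":0,"ay":0,"az":0,"gripper":1},
    {"tx":2,"ty":-9.5,"tz":128,"ax":0,"ay":0,"az":0,"gripper":1},
    {"tx":2,"ty":-9.5,"tz":130,"ax":0,"ay":0,"az":0,"gripper":1}
  ]
}}

```text
t: 10.82
tool_pos: [497.7, -371.1, 123.9]
tool_rot: [[-1.0, -0.009, 0.001], [-0.009, 1.0, -0.001], [-0.001, -0.001, -1.0]]
force: [-0.2, -0.3, -6.3]
gripper_width: 14.7
```

Run:
```python
from h import *
s,im=grab('side','sd5.png');print(s['tool_pos'],s['force'],s['moment'])
cv2.imwrite('pics/sd5c.png',cv2.resize(cv2.imread('pics/sd5.png')[200:400,280:520],None,fx=2.5,fy=2.5,interpolation=cv2.INTER_CUBIC))
```

```text
[ 497.68387292 -371.07439966  123.8625004 ] [-0.22403177 -0.32742867 -6.2684857 ] [-0.12790806 -0.00913692  0.01223265]
```

View pics/sd5c.png

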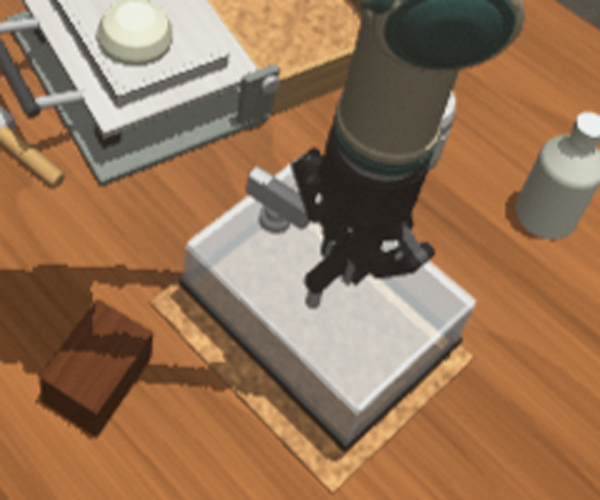

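The cover hangs level over the mat with its margins looking right, about 24 mm up. The pan shows the casting. I'll lower gently.

Request:
{"api": "arm_command", "payload": {
  "series": [
    {"tx":0,"ty":0,"tz":7,"ax":0,"ay":0,"az":0,"gripper":1},
    {"tx":0,"ty":0,"tz":13,"ax":0,"ay":0,"az":0,"gripper":1},
    {"tx":0,"ty":0,"tz":17,"ax":0,"ay":0,"az":0,"gripper":1},
    {"tx":0,"ty":0,"tz":19,"ax":0,"ay":0,"az":0,"gripper":1},
    {"tx":0,"ty":0,"tz":20.5,"ax":0,"ay":0,"az":0,"gripper":1},
    {"tx":0,"ty":0,"tz":22,"ax":0,"ay":0,"az":0,"gripper":1}
  ]
}}

```text
t: 11.62
tool_pos: [497.2, -371.1, 101.4]
tool_rot: [[-1.0, -0.009, 0.0], [-0.009, 1.0, -0.0], [-0.0, -0.0, -1.0]]
force: [0.5, 0.4, -5.1]
gripper_width: 15.0
```

Request:
{"api": "arm_command", "payload": {
  "series": [
    {"tx":0,"ty":0,"tz":0.7,"ax":0,"ay":0,"az":0,"gripper":1},
    {"tx":0,"ty":0,"tz":1.4,"ax":0,"ay":0,"az":0,"gripper":1},
    {"tx":0,"ty":0,"tz":2,"ax":0,"ay":0,"az":0,"gripper":1}
  ]
}}

```text
t: 12.0
tool_pos: [497.2, -371.2, 99.5]
tool_rot: [[-1.0, -0.009, 0.0], [-0.009, 1.0, -0.0], [-0.0, -0.0, -1.0]]
force: [-0.2, 0.8, -3.0]
gripper_width: 15.0
```

Request:
{"api": "arm_command", "payload": {
  "series": [
    {"tx":0,"ty":0,"tz":0.5,"ax":0,"ay":0,"az":0,"gripper":1},
    {"tx":0,"ty":0,"tz":1,"ax":0,"ay":0,"az":0,"gripper":1}
  ]
}}

```text
t: 12.25
tool_pos: [497.3, -371.3, 99.5]
tool_rot: [[-1.0, -0.009, 0.001], [-0.009, 1.0, -0.001], [-0.001, -0.001, -1.0]]
force: [-2.8, 0.8, 5.8]
gripper_width: 14.7
```

The cover is seated, since the force turned upward. I'll release and rise.

Request:
{"api": "arm_command", "payload": {
  "series": [
    {"tx":0,"ty":0,"tz":-0.8,"ax":0,"ay":0,"az":0,"gripper":0.8},
    {"tx":0,"ty":0,"tz":-0.8,"ax":0,"ay":0,"az":0,"gripper":0.57},
    {"tx":0,"ty":0,"tz":-0.8,"ax":0,"ay":0,"az":0,"gripper":0.57},
    {"tx":0,"ty":0,"tz":-0.8,"ax":0,"ay":0,"az":0,"gripper":0.57},
    {"tx":0,"ty":0,"tz":-12,"ax":0,"ay":0,"az":0,"gripper":0.57},
    {"tx":0,"ty":0,"tz":-35,"ax":0,"ay":0,"az":0,"gripper":0.57},
    {"tx":0,"ty":0,"tz":-75,"ax":0,"ay":0,"az":0,"gripper":0.57},
    {"tx":0,"ty":0,"tz":-120,"ax":0,"ay":0,"az":0,"gripper":0.57}
  ],
  "grip_force": 50
}}

```text
t: 13.25
tool_pos: [497.0, -370.8, 219.8]
tool_rot: [[-1.0, -0.009, -0.0], [-0.009, 1.0, 0.0], [0.0, 0.0, -1.0]]
force: [0.4, -1.2, 1.1]
gripper_width: 36.7
```

Run:
```python
from h import *
s=telemetry.state();print(s['tool_pos'],s['force'],s['gripper_width'],s['joints'])
R=np.array(s['tool_rot']); print('to bar',R.T@(np.array([435,20.,s['tool_pos'][2]])-s['tool_pos']))
```

```text
[ 496.96683542 -370.83687983  219.77077735] [ 0.43104784 -1.201655    1.10265419] 36.68054542310789 [-7.53275840e-01  3.50176629e-01  1.42351215e+00  9.38498786e-05
  1.36829073e+00 -2.33278428e+00]
to bar [5.85668902e+01 3.91360772e+02 1.43223826e-01]
```

Request:
{"api": "arm_command", "payload": {
  "series": [
    {"tx":2,"ty":12,"tz":0,"ax":0,"ay":0,"az":6,"gripper":0.57},
    {"tx":8,"ty":50,"tz":0,"ax":0,"ay":0,"az":16,"gripper":0.5},
    {"tx":16,"ty":102,"tz":0,"ax":0,"ay":0,"az":26,"gripper":0.5},
    {"tx":24,"ty":158,"tz":0,"ax":0,"ay":0,"az":36,"gripper":0.5},
    {"tx":33,"ty":215,"tz":0,"ax":0,"ay":0,"az":46,"gripper":0.4},
    {"tx":42,"ty":272,"tz":0,"ax":0,"ay":0,"az":56,"gripper":0.4},
    {"tx":50,"ty":325,"tz":0,"ax":0,"ay":0,"az":66,"gripper":0.4},
    {"tx":56,"ty":365,"tz":0,"ax":0,"ay":0,"az":76,"gripper":0.4}
  ]
}}

```text
t: 14.25
tool_pos: [437.5, -4.6, 219.3]
tool_rot: [[-0.245, 0.969, 0.002], [0.969, 0.245, 0.0], [-0.0, 0.002, -1.0]]
force: [0.3, 1.0, 1.0]
gripper_width: 51.5
```

Run:
```python
from h import *
s=telemetry.state();R=np.array(s['tool_rot']);print(s['tool_pos'],np.degrees(np.arctan2(R[1,1],R[0,1])))
print('to bar',R.T@(np.array([435,20.,s['tool_pos'][2]])-s['tool_pos']))
```

```text
[437.49749013  -4.62972425 219.33309202] 14.200439155193404
to bar [ 2.44897975e+01  3.62085474e+00 -1.99630665e-03]
```

Request:
{"api": "arm_command", "payload": {
  "series": [
    {"tx":12,"ty":2,"tz":10,"ax":0,"ay":0,"az":10,"gripper":0.4},
    {"tx":24,"ty":3,"tz":25,"ax":0,"ay":0,"az":20,"gripper":0.4},
    {"tx":24,"ty":4,"tz":40,"ax":0,"ay":0,"az":30,"gripper":0.4},
    {"tx":24,"ty":4,"tz":45,"ax":0,"ay":0,"az":30,"gripper":0.4}
  ]
}}

```text
t: 14.75
tool_pos: [435.5, 17.9, 173.3]
tool_rot: [[0.265, 0.964, -0.0], [0.964, -0.265, -0.0], [-0.0, -0.0, -1.0]]
force: [0.6, 0.2, -0.5]
gripper_width: 51.3
```

Run:
```python
from h import *
s,im=grab('wrist','w6.png'); np.save('s6.npy',s,allow_pickle=True);R=np.array(s['tool_rot']);print(s['tool_pos'],np.degrees(np.arctan2(R[1,1],R[0,1])),proj('wrist',np.array([435,20.,80]),s))
s7,_=grab('side','sd7.png'); c=cv2.imread('pics/sd7.png')
a=cv2.imread('pics/w6.png')
cv2.imwrite('pics/m6.png',np.vstack([a[:, :640],cv2.resize(c[180:400,250:490],(640,587))[120:320]]))
```

```text
[435.52259264  17.92488953 173.30990935] -15.355355761421597 [323.98615279 196.39254615]
```

View pics/m6.png

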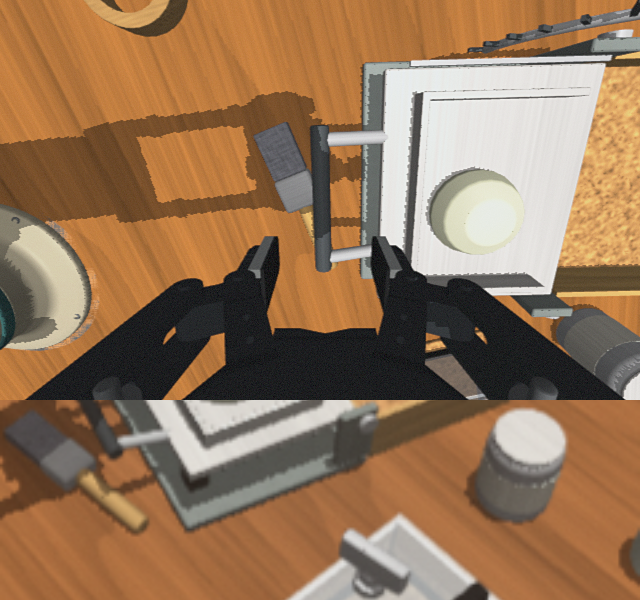

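The bar is between the pads at x≈319–323 and runs from row 127 to 270. The casting is at (478,212) in the pan and the brush lies low beside the bar. Computing the bar axis from this.

Run:
```python
from h import *
s=np.load('s6.npy',allow_pickle=True).item(); im=cv2.imread('pics/w6.png'); g=im.max(2)
M=np.zeros_like(g); M[122:275,305:340]=255*(g[122:275,305:340]<100)
rows=[];
for v in range(135,265,4):
    x=np.where(M[v])[0]
    if 8<len(x)<24: rows.append((np.median(x),v))
rows=np.array(rows); p=np.polyfit(rows[:,1],rows[:,0],1,w=None); print(len(rows),p)
A=onz('wrist',(np.polyval(p,127),127),84,s);B=onz('wrist',(np.polyval(p,270),270),84,s)
d=A-B; yaw=np.degrees(np.arctan2(d[1],d[0]))-90; print(A,B,np.linalg.norm(d),'mid',(A+B)/2,'yaw',yaw)
R=s['tool_rot']; print('tool shift',R.T@((A+B)/2-s['tool_pos']))
y=np.radians(yaw); print('lip',(A+B)/2+235*np.array([np.cos(y),np.sin(y),0]))
```

```text
33 [4.19451872e-02 3.12440787e+02]
[446.03703641  79.45609617  84.        ] [415.78446572 -49.39174811  84.        ] 132.35174728081404 mid [430.91075107  15.03217403  84.        ] yaw -13.213310642150063
tool shift [-4.00290651 -3.66473943 89.31093561]
lip [659.6893205  -38.68343048  84.        ]
```

Request:
{"api": "arm_command", "payload": {
  "series": [
    {"tx":-3,"ty":-3.5,"tz":15,"ax":0,"ay":0,"az":-2,"gripper":0.4},
    {"tx":-3,"ty":-3.5,"tz":40,"ax":0,"ay":0,"az":-2,"gripper":0.4},
    {"tx":-3,"ty":-3.5,"tz":65,"ax":0,"ay":0,"az":-2,"gripper":0.4},
    {"tx":-3,"ty":-3.5,"tz":88,"ax":0,"ay":0,"az":-2,"gripper":0.4},
    {"tx":-3,"ty":-3.5,"tz":103,"ax":0,"ay":0,"az":-2,"gripper":0.4},
    {"tx":-3,"ty":-3.5,"tz":111,"ax":0,"ay":0,"az":-2,"gripper":0.4},
    {"tx":-3,"ty":-3.5,"tz":111,"ax":0,"ay":0,"az":-2,"gripper":0.6},
    {"tx":-3,"ty":-3.5,"tz":111,"ax":0,"ay":0,"az":-2,"gripper":0.7}
  ],
  "grip_force": 40
}}

```text
t: 15.85
tool_pos: [432.4, 15.6, 63.0]
tool_rot: [[0.233, 0.972, 0.002], [0.972, -0.233, -0.0], [0.0, 0.002, -1.0]]
force: [-0.4, -0.1, -0.2]
gripper_width: 25.3
```

Request:
{"api": "arm_command", "payload": {
  "series": [
    {"tx":0,"ty":0,"tz":0,"ax":0,"ay":0,"az":0,"gripper":1},
    {"tx":0,"ty":0,"tz":0,"ax":0,"ay":0,"az":0,"gripper":1},
    {"tx":0,"ty":0,"tz":0,"ax":0,"ay":0,"az":0,"gripper":1}
  ]
}}

```text
t: 16.23
tool_pos: [431.7, 15.8, 63.1]
tool_rot: [[0.233, 0.972, 0.001], [0.972, -0.233, -0.0], [0.0, 0.001, -1.0]]
force: [-2.7, 0.7, 6.0]
gripper_width: 14.6
```

Bar gripped. I'll tip along the arc: dx = 235(1−cos a)+10 sin a, dz = 235 sin a+10 cos a−10.

Request:
{"api": "arm_command", "payload": {
  "series": [
    {"tx":0,"ty":0.7,"tz":-10.2,"ax":0,"ay":0,"az":0,"gripper":1},
    {"tx":0,"ty":1.8,"tz":-20.4,"ax":0,"ay":0,"az":0,"gripper":1},
    {"tx":0,"ty":3.3,"tz":-30.6,"ax":0,"ay":0,"az":0,"gripper":1},
    {"tx":0,"ty":5.3,"tz":-40.7,"ax":0,"ay":0,"az":0,"gripper":1},
    {"tx":0,"ty":7.7,"tz":-50.6,"ax":0,"ay":0,"az":0,"gripper":1},
    {"tx":0,"ty":10.6,"tz":-60.5,"ax":0,"ay":0,"az":0,"gripper":1},
    {"tx":0,"ty":13.9,"tz":-70.2,"ax":0,"ay":0,"az":0,"gripper":1},
    {"tx":0,"ty":17.6,"tz":-79.8,"ax":0,"ay":0,"az":0,"gripper":1}
  ]
}}

```text
t: 17.23
tool_pos: [447.5, 11.9, 142.4]
tool_rot: [[0.233, 0.972, -0.003], [0.972, -0.233, 0.0], [-0.0, -0.003, -1.0]]
force: [-3.0, 1.3, -6.7]
gripper_width: 14.6
```

```bash
python3 -c "
from h import *
s=telemetry.state();print(s['moment'],s['force'],s['gripper_width'],s['tool_pos'])"
```

```text
[ 0.22587207  0.70600207 -0.07026781] [-2.98541749  1.323905   -6.74891185] 14.564813179184638 [447.52479526  11.86717846 142.37970409]
```

Request:
{"api": "arm_command", "payload": {
  "series": [
    {"tx":0,"ty":4.1,"tz":-9.4,"ax":0,"ay":0,"az":0,"gripper":1},
    {"tx":0,"ty":8.6,"tz":-18.6,"ax":0,"ay":0,"az":0,"gripper":1},
    {"tx":0,"ty":13.6,"tz":-27.6,"ax":0,"ay":0,"az":0,"gripper":1},
    {"tx":0,"ty":18.9,"tz":-36.4,"ax":0,"ay":0,"az":0,"gripper":1},
    {"tx":0,"ty":24.6,"tz":-44.9,"ax":0,"ay":0,"az":0,"gripper":1},
    {"tx":0,"ty":30.6,"tz":-53.3,"ax":0,"ay":0,"az":0,"gripper":1},
    {"tx":0,"ty":37.1,"tz":-61.2,"ax":0,"ay":0,"az":0,"gripper":1},
    {"tx":0,"ty":43.8,"tz":-68.9,"ax":0,"ay":0,"az":0,"gripper":1}
  ]
}}

```text
t: 18.23
tool_pos: [486.6, 2.2, 211.3]
tool_rot: [[0.233, 0.972, -0.011], [0.972, -0.233, 0.001], [-0.001, -0.011, -1.0]]
force: [-11.4, 1.7, 1.0]
gripper_width: 14.6
```

```bash
python3 -c "
from h import *
s=telemetry.state();print(s['moment'],s['force'],s['gripper_width'],s['tool_pos'])"
```

```text
[ 0.46708085  2.33726941 -0.05353513] [-11.3905966    1.70234509   0.97541888] 14.621229951623532 [486.57774592   2.19178661 211.33370115]
```

Request:
{"api": "arm_command", "payload": {
  "series": [
    {"tx":0,"ty":2,"tz":-3.8,"ax":0,"ay":0,"az":0,"gripper":1},
    {"tx":0,"ty":5,"tz":-7.5,"ax":0,"ay":0,"az":0,"gripper":1},
    {"tx":0,"ty":12,"tz":-14.5,"ax":0,"ay":0,"az":0,"gripper":1},
    {"tx":0,"ty":19,"tz":-21,"ax":0,"ay":0,"az":0,"gripper":1},
    {"tx":0,"ty":27,"tz":-27.5,"ax":0,"ay":0,"az":0,"gripper":1},
    {"tx":0,"ty":27,"tz":-27.5,"ax":0,"ay":0,"az":0,"gripper":1}
  ]
}}

```text
t: 18.98
tool_pos: [514.7, -4.8, 240.9]
tool_rot: [[0.233, 0.972, -0.005], [0.972, -0.233, 0.0], [-0.001, -0.005, -1.0]]
force: [-11.8, 1.3, 8.6]
gripper_width: 14.2
```

```bash
python3 -c "
from h import *
s,_=grab('side','sd8.png');print(s['moment'],s['force'],s['gripper_width'],s['tool_pos'])
w,_=grab('wrist','w8.png')
a=cv2.imread('pics/sd8.png')[110:290,250:470];b=cv2.imread('pics/w8.png')
cv2.imwrite('pics/m8.png',np.hstack([cv2.resize(a,(480,393)),cv2.resize(b[:, 250:],(320,328))[:393]] if 0 else [cv2.resize(a,(440,360)),cv2.resize(b[:,250:],(351,360))]))"
```

```text
[0.34134229 2.35771399 0.00956716] [-11.77637255   1.30109766   8.64529455] 14.211554419785854 [514.70562579  -4.76060194 240.8909868 ]
```

View pics/m8.png

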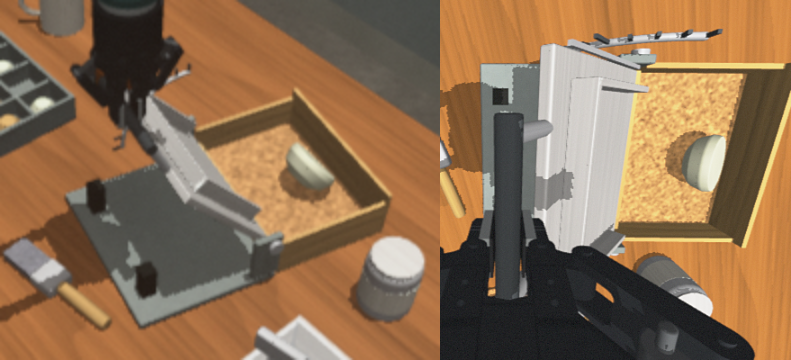

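The casting has slid into the tray and rests near its far wall. My estimate of the tilt is about 48–49°, so I'll ease up slightly and hold.

Request:
{"api": "arm_command", "payload": {
  "series": [
    {"tx":0,"ty":1,"tz":-3,"ax":0,"ay":0,"az":0,"gripper":1},
    {"tx":0,"ty":2,"tz":-5,"ax":0,"ay":0,"az":0,"gripper":1},
    {"tx":0,"ty":2,"tz":-5,"ax":0,"ay":0,"az":0,"gripper":1},
    {"tx":0,"ty":2,"tz":-5,"ax":0,"ay":0,"az":0,"gripper":1},
    {"tx":0,"ty":2,"tz":-5,"ax":0,"ay":0,"az":0,"gripper":1},
    {"tx":0,"ty":2,"tz":-5,"ax":0,"ay":0,"az":0,"gripper":1},
    {"tx":0,"ty":2,"tz":-5,"ax":0,"ay":0,"az":0,"gripper":1},
    {"tx":0,"ty":2,"tz":-5,"ax":0,"ay":0,"az":0,"gripper":1}
  ]
}}

```text
t: 20.08
tool_pos: [518.7, -5.7, 244.6]
tool_rot: [[0.233, 0.972, -0.001], [0.972, -0.233, -0.001], [-0.001, -0.001, -1.0]]
force: [-6.5, -1.0, -0.4]
gripper_width: 14.4
```

Run:
```python
from h import *
s,_=grab('side','sd9.png');w,_=grab('wrist','w9.png');print(s['moment'],s['force'],s['tool_pos'])
# bar centreline in wrist at tilt; arc model with lip from bar start (431,15) yaw -13.4
im=cv2.imread('pics/w9.png').max(2)
seg=[np.where(im[v,300:350]<100)[0]+300 for v in range(135,185,5)]; print([(x.min(),x.max()) for x in seg if len(x)])
R=s['tool_rot']; u=np.array([.9727,-.232,0]); d=(s['tool_pos']-np.array([431.7,15.7,63.1])); print('dx,dz',d@u,d[2])
# near plate corner of the pan (fence side edge) check: expected pixels of bar ends in side for 46..54 deg
yv=np.array([.232,.9727,0]); lip=np.array([431.3,15.2,0])+235*u+np.array([0,0,70])
for a in(46,48,50,52,54):
    t=np.radians(a); b=lip+u*(-235*np.cos(t)+10*np.sin(t))+np.array([0,0,235*np.sin(t)+10*np.cos(t)])
    c=lip+u*(-180*np.cos(t)+22*np.sin(t))+np.array([0,0,180*np.sin(t)+22*np.cos(t)])
    print(a,'bar wrist +67end',proj('wrist',b+67*yv,w),'side -67',proj('side',b-67*yv),'fence corner -110 wrist',proj('wrist',c+110*yv,w),'side',proj('side',c-110*yv))
a=cv2.imread('pics/sd9.png')[140:270,270:400];b=cv2.imread('pics/w9.png')[20:300,280:500]
cv2.imwrite('pics/m9.png',np.hstack([cv2.resize(a,(400,400)),cv2.resize(b,(314,400))]))
```

```text
[ 0.08834896  1.17974473 -0.04381882] [-6.45590652 -0.96350245 -0.37549404] [518.68105413  -5.74782781 244.63965772]
[(np.int64(309), np.int64(343)), (np.int64(309), np.int64(342)), (np.int64(309), np.int64(342)), (np.int64(309), np.int64(341)), (np.int64(309), np.int64(342)), (np.int64(309), np.int64(342)), (np.int64(310), np.int64(342)), (np.int64(310), np.int64(341)), (np.int64(310), np.int64(341)), (np.int64(310), np.int64(341))]
dx,dz 89.5823674006517 181.53965772491728
46 bar wrist +67end [303.53805288 124.32981962] side -67 [323.12162483 187.60214958] fence corner -110 wrist [389.58356098  43.14660178] side [349.86471075 203.0887121 ]
48 bar wrist +67end [315.73580413 124.70532683] side -67 [325.64438842 185.06461171] fence corner -110 wrist [400.45470453  41.45830103] side [351.93674839 201.25110777]
50 bar wrist +67end [329.30653313 125.09376363] side -67 [328.24736536 182.56337782] fence corner -110 wrist [411.98715638  39.77612675] side [354.05735188 199.44695165]
52 bar wrist +67end [344.32643481 125.49414407] side -67 [330.92614037 180.10325632] fence corner -110 wrist [424.17108386  38.10874305] side [356.22303157 197.6794147 ]
54 bar wrist +67end [360.86476919 125.90513546] side -67 [333.67607211 177.68899277] fence corner -110 wrist [436.98933854  36.46558937] side [358.43018299 195.95160133]
```

View pics/m9.png

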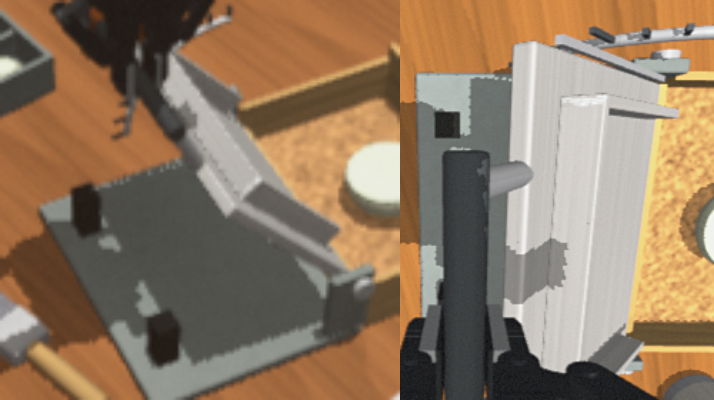

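The bar's centre column, 326 in the wrist view, matches 49.5° (the model gives 329 for 50°), so the tilt is on the mark. I'll hold for another 1.5 s or so.

Request:
{"api": "arm_command", "payload": {
  "series": [
    {"tx":0,"ty":0.5,"tz":-0.4,"ax":0,"ay":0,"az":0,"gripper":1},
    {"tx":0,"ty":0.5,"tz":-0.4,"ax":0,"ay":0,"az":0,"gripper":1},
    {"tx":0,"ty":0.5,"tz":-0.4,"ax":0,"ay":0,"az":0,"gripper":1},
    {"tx":0,"ty":0.5,"tz":-0.4,"ax":0,"ay":0,"az":0,"gripper":1},
    {"tx":0,"ty":0.5,"tz":-0.4,"ax":0,"ay":0,"az":0,"gripper":1},
    {"tx":0,"ty":0.5,"tz":-0.4,"ax":0,"ay":0,"az":0,"gripper":1},
    {"tx":0,"ty":0.5,"tz":-0.4,"ax":0,"ay":0,"az":0,"gripper":1},
    {"tx":0,"ty":0.5,"tz":-0.4,"ax":0,"ay":0,"az":0,"gripper":1}
  ]
}}

```text
t: 21.18
tool_pos: [519.0, -5.8, 244.9]
tool_rot: [[0.233, 0.972, -0.002], [0.972, -0.233, -0.001], [-0.001, -0.002, -1.0]]
force: [-6.1, -0.4, -0.7]
gripper_width: 14.3
```

Request:
{"api": "arm_command", "payload": {
  "series": [
    {"tx":0,"ty":0,"tz":0,"ax":0,"ay":0,"az":0,"gripper":1},
    {"tx":0,"ty":0,"tz":0,"ax":0,"ay":0,"az":0,"gripper":1},
    {"tx":0,"ty":0,"tz":0,"ax":0,"ay":0,"az":0,"gripper":1},
    {"tx":0,"ty":0,"tz":0,"ax":0,"ay":0,"az":0,"gripper":1}
  ]
}}

```text
t: 21.68
tool_pos: [519.0, -5.8, 244.9]
tool_rot: [[0.233, 0.972, -0.002], [0.972, -0.233, -0.001], [-0.001, -0.002, -1.0]]
force: [-6.1, 0.2, -0.7]
gripper_width: 14.5
```

Request:
{"api": "arm_command", "payload": {
  "series": [
    {"tx":0,"ty":-8,"tz":6.4,"ax":0,"ay":0,"az":0,"gripper":1},
    {"tx":0,"ty":-15.7,"tz":13.2,"ax":0,"ay":0,"az":0,"gripper":1},
    {"tx":0,"ty":-23.1,"tz":20.2,"ax":0,"ay":0,"az":0,"gripper":1},
    {"tx":0,"ty":-30.2,"tz":27.7,"ax":0,"ay":0,"az":0,"gripper":1},
    {"tx":0,"ty":-36.9,"tz":35.4,"ax":0,"ay":0,"az":0,"gripper":1},
    {"tx":0,"ty":-43.4,"tz":43.3,"ax":0,"ay":0,"az":0,"gripper":1},
    {"tx":0,"ty":-49.4,"tz":51.7,"ax":0,"ay":0,"az":0,"gripper":1},
    {"tx":0,"ty":-55.1,"tz":60.2,"ax":0,"ay":0,"az":0,"gripper":1}
  ]
}}

```text
t: 22.68
tool_pos: [468.0, 6.8, 184.9]
tool_rot: [[0.233, 0.972, 0.005], [0.972, -0.233, -0.002], [-0.0, 0.005, -1.0]]
force: [-2.2, -1.2, 3.8]
gripper_width: 14.4
```

```bash
python3 -c "
from h import *
s=telemetry.state();d=s['tool_pos']-np.array([431.7,15.7,63.1]);print(s['moment'],s['force'],s['gripper_width'],d@np.array([.9727,-.232,0]),d[2])"
```

```text
[-0.21653114  0.00545085 -0.01691132] [-2.16202287 -1.19820878  3.77613446] 14.429410743022524 37.33546975180813 121.80499947712545
```

Request:
{"api": "arm_command", "payload": {
  "series": [
    {"tx":0,"ty":-6.4,"tz":10.6,"ax":0,"ay":0,"az":0,"gripper":1},
    {"tx":0,"ty":-12.1,"tz":21.5,"ax":0,"ay":0,"az":0,"gripper":1},
    {"tx":0,"ty":-17.3,"tz":32.7,"ax":0,"ay":0,"az":0,"gripper":1},
    {"tx":0,"ty":-21.9,"tz":44.1,"ax":0,"ay":0,"az":0,"gripper":1},
    {"tx":0,"ty":-25.9,"tz":55.7,"ax":0,"ay":0,"az":0,"gripper":1},
    {"tx":0,"ty":-29.3,"tz":67.5,"ax":0,"ay":0,"az":0,"gripper":1},
    {"tx":0,"ty":-32,"tz":79.5,"ax":0,"ay":0,"az":0,"gripper":1},
    {"tx":0,"ty":-34.2,"tz":91.7,"ax":0,"ay":0,"az":0,"gripper":1}
  ]
}}

```text
t: 23.68
tool_pos: [433.8, 15.4, 91.4]
tool_rot: [[0.234, 0.972, 0.002], [0.972, -0.234, -0.0], [0.0, 0.002, -1.0]]
force: [3.5, -2.3, 0.9]
gripper_width: 14.2
```

Request:
{"api": "arm_command", "payload": {
  "series": [
    {"tx":0,"ty":-1,"tz":10,"ax":0,"ay":0,"az":0,"gripper":1},
    {"tx":0,"ty":-2,"tz":17,"ax":0,"ay":0,"az":0,"gripper":1},
    {"tx":0,"ty":-2.2,"tz":22,"ax":0,"ay":0,"az":0,"gripper":1},
    {"tx":0,"ty":-2.2,"tz":25,"ax":0,"ay":0,"az":0,"gripper":1},
    {"tx":0,"ty":-2.2,"tz":27,"ax":0,"ay":0,"az":0,"gripper":1}
  ]
}}

```text
t: 24.3
tool_pos: [431.8, 15.9, 68.3]
tool_rot: [[0.233, 0.972, 0.001], [0.972, -0.233, -0.0], [0.0, 0.001, -1.0]]
force: [-6.0, -1.0, 47.3]
gripper_width: 14.2
```

The 47 N on contact says the pan is on its rest; the bar had slipped about 5 mm in the pads. Relieving the force, then releasing.

Request:
{"api": "arm_command", "payload": {
  "series": [
    {"tx":0,"ty":0,"tz":-2,"ax":0,"ay":0,"az":0,"gripper":1},
    {"tx":0,"ty":0,"tz":-2.5,"ax":0,"ay":0,"az":0,"gripper":1}
  ]
}}

```text
t: 24.55
tool_pos: [431.7, 15.9, 68.7]
tool_rot: [[0.233, 0.972, 0.002], [0.972, -0.233, -0.0], [0.0, 0.002, -1.0]]
force: [3.2, -1.9, 6.8]
gripper_width: 14.5
```

```bash
python3 -c "
from h import *
s=telemetry.state();print(s['moment'],s['force'],s['gripper_width'],s['tool_pos'])
s6=np.load('s6.npy',allow_pickle=True).item()"
```

```text
[-0.26307896 -0.57727496 -0.03490029] [ 3.20016236 -1.89322536  6.83285971] 14.544529273005198 [431.70251444  15.9256873   68.65257489]
```

Force is down to 7 N and still slightly pressing down. I'll release and rise to the same viewpoint as before tipping.

Request:
{"api": "arm_command", "payload": {
  "series": [
    {"tx":0,"ty":0,"tz":0,"ax":0,"ay":0,"az":0,"gripper":0.7},
    {"tx":0,"ty":0,"tz":0,"ax":0,"ay":0,"az":0,"gripper":0.4},
    {"tx":0,"ty":0,"tz":0,"ax":0,"ay":0,"az":0,"gripper":0.4},
    {"tx":0,"ty":0,"tz":0,"ax":0,"ay":0,"az":0,"gripper":0.4},
    {"tx":0,"ty":0,"tz":-15,"ax":0,"ay":0,"az":0,"gripper":0.4},
    {"tx":0,"ty":0,"tz":-45,"ax":0,"ay":0,"az":0,"gripper":0.4},
    {"tx":0,"ty":0,"tz":-80,"ax":0,"ay":0,"az":0,"gripper":0.4},
    {"tx":3,"ty":3.5,"tz":-105,"ax":0,"ay":0,"az":2,"gripper":0.4}
  ]
}}

```text
t: 25.55
tool_pos: [435.0, 18.0, 173.8]
tool_rot: [[0.268, 0.963, 0.0], [0.963, -0.268, -0.0], [0.0, 0.0, -1.0]]
force: [0.0, -0.2, -0.8]
gripper_width: 51.3
```

Request:
{"api": "arm_command", "payload": {
  "series": [
    {"tx":0,"ty":0,"tz":0,"ax":0,"ay":0,"az":0,"gripper":0.4},
    {"tx":0,"ty":0,"tz":0,"ax":0,"ay":0,"az":0,"gripper":0.4}
  ]
}}

```text
t: 25.8
tool_pos: [434.1, 18.1, 171.5]
tool_rot: [[0.267, 0.964, -0.002], [0.964, -0.267, 0.0], [-0.0, -0.002, -1.0]]
force: [-0.5, 0.5, 0.4]
gripper_width: 51.4
```

Run:
```python
from h import *
s,im=grab('wrist','w10.png');print(s['tool_pos'],s['tool_rot'],s['t'],s['force'])
grab('side','sd10.png');grab('scene','sc10.png')
g=im.max(2)
for f,g,st in(('before',cv2.imread('pics/w6.png').max(2),np.load('s6.npy',allow_pickle=True).item()),('after',g,s)):
    r=[]
    for v in range(135,265,4):
        x=np.where(g[v,305:340]<100)[0]+305
        if 8<len(x)<24: r.append((np.median(x),v,np.ptp(x)))
    r=np.array(r); p=np.polyfit(r[:,1],r[:,0],1); col=g[:,int(np.polyval(p,200))]<100
    v=np.where(col[100:300])[0]+100; print(f,p,'width',r[:,2].mean(),'top row',v.min(), 'bar mid@84',onz('wrist',(np.polyval(p,200),200),84,st))
    print('bar top end',onz('wrist',(np.polyval(p,127),v.min()),84,st))
# cover on mat from side, handle mask near mat
b=cv2.imread('pics/sc4.png'); 
a=cv2.imread('pics/sd10.png'); c=cv2.imread('pics/sc10.png')
cv2.imwrite('pics/m10.png',np.hstack([cv2.resize(a[100:400,170:490],(480,450)),cv2.resize(c[130:330,150:370],(310,282)).__class__ and cv2.copyMakeBorder(cv2.resize(c[150:330,150:370],(310,254)),0,196,0,0,0)]))
```

```text
[434.12214985  18.09323911 171.47696327] [[ 2.66747462e-01  9.63763961e-01 -2.19534928e-03]
 [ 9.63766384e-01 -2.66747662e-01  2.06870240e-04]
 [-3.86230207e-04 -2.17098595e-03 -9.99997569e-01]] 25.8 [-0.494174    0.45771374  0.3619267 ]
before [4.19451872e-02 3.12440787e+02] width 17.181818181818183 top row 121 bar mid@84 [431.76440806  18.66527377  84.        ]
bar top end [447.3150733   84.00239496  84.        ]
after [4.17780749e-02 3.14095254e+02] width 17.636363636363637 top row 124 bar mid@84 [431.73452489  19.02250402  84.        ]
bar top end [446.5630658   81.59289742  84.        ]
```

The viewer limit is reached, so I'll check numerically: compare the pictures before and after at the same arm pose.

Run:
```python
from h import *
a=cv2.imread('pics/sd7.png');b=cv2.imread('pics/sd10.png')
ga,gb=[cv2.cvtColor(x,cv2.COLOR_BGR2GRAY) for x in(a,b)]
# pan/bar alignment by template shift in the side view (same arm pose)
for nm,(x0,y0,x1,y1) in dict(bar_end=(270,225,300,245),pan_corner=(295,240,345,262),pan_edge=(345,225,385,245),stand=(310,255,385,272),brush=(250,228,308,275),can=(425,228,465,272),cover=(340,270,470,390),block=(295,318,345,372),jar=(290,120,325,160),tape=(182,196,220,226),sorter=(190,122,290,195)).items():
    r=cv2.matchTemplate(gb[y0-8:y1+8,x0-8:x1+8],ga[y0:y1,x0:x1],cv2.TM_CCOEFF_NORMED); _,m,_,l=cv2.minMaxLoc(r); print(nm,(l[0]-8,l[1]-8),round(m,3))
d=cv2.threshold(cv2.GaussianBlur(cv2.absdiff(ga,gb),(3,3),0),30,255,0)[1]
n,_,st,_=cv2.connectedComponentsWithStats(d); print('diff blobs',[s.tolist() for s in st[1:] if s[4]>25])
# predicted shift of bar in side for 1,2 deg residual tilt
print('px per 2deg',proj('side',np.array([417,-50,88.]))-proj('side',np.array([417,-50,80.])))
# handle on the mat: dark blob in side and scene, on z=130
for n,f,(x0,y0,x1,y1) in(('side','sd10.png',(360,290,440,360)),('scene','sc10.png',(170,195,240,255))):
    g=cv2.imread('pics/'+f).max(2); M=(g[y0:y1,x0:x1]<55).astype(np.uint8); k,l,s,c=cv2.connectedComponentsWithStats(M)
    i=1+s[1:,4].argmax(); r=cv2.minAreaRect(np.argwhere(l==i)[:,::-1].astype(np.float32)+[x0,y0]) if 0 else cv2.minAreaRect((np.argwhere(l==i)[:,::-1]+np.array([x0,y0])).astype(np.float32))
    print(n,s[i].tolist(),r,onz(n,r[0],122))
# casting: pale blob in tray
for n,f,(x0,y0,x1,y1),z in(('side','sd10.png',(360,160,445,245),25),('scene','sc10.png',(270,262,360,322),25)):
    c=cv2.cvtColor(cv2.imread('pics/'+f),cv2.COLOR_BGR2HSV)[y0:y1,x0:x1]; M=((c[...,1]<70)&(c[...,2]>110)).astype(np.uint8); k,l,s,q=cv2.connectedComponentsWithStats(M); i=1+s[1:,4].argmax(); print(n,'casting',s[i].tolist(),onz(n,q[i]+[x0,y0],z))
```

```text
bar_end (0, 0) 0.99
pan_corner (0, 0) 1.0
pan_edge (0, 0) 1.0
stand (0, 0) 0.998
brush (0, 0) 0.995
can (0, 0) 1.0
cover (0, 0) 1.0
block (0, 0) 0.999
jar (0, 0) 0.996
tape (0, 0) 0.999
sorter (0, 0) 0.991
diff blobs [[254, 29, 18, 5, 32], [278, 41, 20, 15, 34], [207, 50, 27, 6, 49], [229, 64, 25, 4, 41], [382, 186, 30, 29, 664], [318, 208, 31, 19, 282]]
px per 2deg [-0.10855992 -2.02241338]
side [41, 4, 32, 29, 282] ((416.370849609375, 308.2597961425781), (7.7336835861206055, 38.40174102783203), 49.63546371459961) [ 495.86497354 -372.73978638  122.        ]
scene [18, 8, 6, 27, 111] ((190.08460998535156, 216.0230712890625), (26.23731803894043, 4.382131576538086), 86.8201675415039) [ 503.64726368 -370.37263438  122.        ]
side casting [0, 37, 32, 42, 540] [650.57671212 -81.58118668  25.        ]
scene casting [28, 15, 28, 28, 636] [759.10431725 -73.1003221   25.        ]
```

```bash
python3 -c "
from h import *
print(robot.job_done(), telemetry.state()['t'])"
```

```text
the job is handed in; nothing more can be done
the job is handed in; nothing more can be done
```

I finished the job in the order asked and handed it in at about 26 s. No verdict came back.

- **Tap:** I turned it clockwise until the torque jumped to 0.5 N m at its stop. Only then did I lift the cover straight up.
- **Cover:** It sits rim down on the mat, set down gently with about 6 N of contact force. From its handle, its centre is within a few mm of the mat's. The side view puts it about 1 mm off, but the coarser scene view reads about 8 mm off in x.
- **Pan:** I tipped it to about 49.5–50°, read from the bar in the wrist view, and held it there for about 2.5 s. The casting slid into the tray and was found there afterwards, at about (759, −73).
- **Last check:** The side view matched the one before tipping exactly. The pan is level, the cover is where I set it, and the brush, can, block, jar, tape and sorter had not moved. The gripper is clear of everything.

**What was off:**
- **Force on lowering:** The bar had slipped about 5 mm in the pads, so the wrist force rose briefly to 47 N when the pan met its rest. I eased off at once. That is below the 120 N wrist limit, and I believe it went through the finger pads rather than the gripper's body.
- **Final pictures:** I could not view the last ones because the 12-picture limit was used up, so the final checks are numeric only.
- **Tap at the end:** I did not measure its angle again. It had turned about 80° when I let go, and the cover looks unchanged since it was set down.

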